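Take the pile at the till apart and put each thing in its tray

TASK

The till things have been piled up on the counter: take the pile apart one thing at a time from the top and put each thing in the wooden tray made for it - the pen in the long narrow tray, the tin in the smaller rectangular tray, the round reader in the round tray, the cards in the larger rectangular tray. Each shall lie flat on the felt inside the rim, about in the middle, long side along the tray's long side (either way round). Do not tip the tin, the reader or the cards over, and leave the kitchen timer and the sugar caddy where they stand.

Things in the scene. Friction and masses are not known exactly. Their poses are not given: they have to be found in the camera images.
- pen (a point): slim black pen, 133 mm long, 10 mm wide, 11 mm high, about 12 g, lying on top of the pile, on the tin; this point is the middle of its underside, y along its length, z up; a like one farther back by the printer is no part of the job
- tin (a point): flat pocket tin with a pale green lid, rectangular with rounded corners, 46.5 x 63.5 x 18 mm (x, y, z), about 50 g, third layer of the pile, under the pen and on the reader; this point is the centre of its underside, y along its long side, z up
- reader_puck: round black card reader, a disc 61 mm in diameter and 20 mm high, about 70 g, second layer of the pile, under the tin and on the cards; origin at the centre of its underside, z up
- cards (a point): rigid block of loyalty cards, white with pale green print, 54 x 85 x 14.4 mm (x, y, z), about 60 g, the bottom of the pile, lying on the counter; this point is the centre of its underside, y along its long side, z up; a like one farther back by the printer is no part of the job
- pen_tray: long narrow tray for the pen: dark wooden tray with a thin grey felt lining, fixed to the counter; felt floor 4 mm and rim 7 mm above the counter (the rim stands 3 mm above the floor), rim 6 mm wide; origin at the centre of its underside, z up, y along its long side; inside 40 x 156 mm (x, y)
- tin_tray: smaller rectangular tray for the tin: dark wooden tray with a thin grey felt lining, fixed to the counter; felt floor 4 mm and rim 7 mm above the counter (the rim stands 3 mm above the floor), rim 6 mm wide; origin at the centre of its underside, z up, y along its long side; inside 66 x 82 mm (x, y)
- round_tray: round tray for the reader: dark wooden tray with a thin grey felt lining, fixed to the counter; felt floor 4 mm and rim 7 mm above the counter (the rim stands 3 mm above the floor), rim 6 mm wide; origin at the centre of its underside, z up; inside diameter 77 mm
- card_tray: larger rectangular tray for the cards: dark wooden tray with a thin grey felt lining, fixed to the counter; felt floor 4 mm and rim 7 mm above the counter (the rim stands 3 mm above the floor), rim 6 mm wide; origin at the centre of its underside, z up, y along its long side; inside 80 x 110 mm (x, y)
- kitchen_timer: white digital kitchen timer lying on its back, 69 x 72 x 21 mm, loose, among the trays; to be left alone; origin at the centre of its underside; a like one farther back by the printer is no part of the job
- sugar_caddy: white porcelain caddy with sugar sachets, 74 x 77 x 60 mm, loose, on the free counter to the right of the trays; to be left alone; origin at the centre of its underside; a like one farther back by the printer is no part of the job
Not all that is in view belongs to the job. What is shaped like the part that bears pen but purple is not meant.

How it is judged:
At the end, for the whole second after the job is handed in: Pen, tin, reader and cards each lie in their own tray, flat on the felt inside the rim: within 10 mm of its middle for the reader, 13 to 18 mm for the others, tilted less than 0.08 rad; pen, tin and cards within 0.3 rad of the tray's long direction, either way round (x of pen in the frame of pen_tray between -0.018 and 0.018 m and y of pen in the frame of pen_tray between -0.014 and 0.014 m and z of pen in the frame of pen_tray between 0.002 and 0.016 m and angle between the y axis of pen and the y axis of pen_tray, either way round below 0.3 rad and angle between pen's own y axis and vertical between 1.49 and 1.65 rad and x of tin in the frame of tin_tray between -0.013 and 0.013 m and y of tin in the frame of tin_tray between -0.013 and 0.013 m and z of tin in the frame of tin_tray between 0.002 and 0.0062 m and angle between each of tin, cards, reader_puck's own z axis and vertical below 0.08 rad and angle between the y axis of tin and the y axis of tin_tray, either way round below 0.3 rad and x of cards in the frame of card_tray between -0.015 and 0.015 m and y of cards in the frame of card_tray between -0.015 and 0.015 m and z of cards in the frame of card_tray between 0.002 and 0.0062 m and angle between the y axis of cards and the y axis of card_tray, either way round below 0.3 rad and x of reader_puck in the frame of round_tray between -0.01 and 0.01 m and y of reader_puck in the frame of round_tray between -0.01 and 0.01 m and z of reader_puck in the frame of round_tray between 0.002 and 0.0062 m); the robot touches nothing.
It fails at once if the tin, the reader or the cards are tipped by more than about 45 degrees (angle between any of tin, reader_puck, cards's own z axis and vertical above 0.8 rad).
It fails at once if two things of the pile are lifted together ((height (world z) of cards above 0.015 m and z of reader_puck in the frame of cards between 0.008 and 0.028 m and horizontal distance between reader_puck and cards below 0.04 m) or (height (world z) of reader_puck above 0.0294 m and z of tin in the frame of reader_puck between 0.008 and 0.028 m and horizontal distance between tin and reader_puck below 0.04 m) or (height (world z) of tin above 0.0494 m and z of pen in the frame of tin between 0.008 and 0.028 m and horizontal distance between pen and tin below 0.04 m)).
It fails at once if the kitchen timer or the sugar caddy is moved by more than 15 mm (distance of any of kitchen_timer, sugar_caddy from where it was at the start of the episode above 0.015 m).
It also fails if it takes over 115 s, if anything falls off the work surface, if the arm or the gripper's body presses on something with over 40 N, if the wrist force passes 120 N, or if a joint passes its speed limit or range.

ROBOT

A 6-joint arm with a two-finger parallel gripper is mounted at the origin on a cart in front of the work surface, level with it; the furniture and walls round the work are solid. World frame = base frame: x ahead of the robot, y to its left, z up, the work surface at z = 0. Lengths are in m, angles in rad, forces in N, time in s.
With the tool pointing down it reaches from about 0.275 to 1 m from the base axis. Payload 8.4 kg.
Tool frame: the origin (TCP) lies on the centre line of the jaws, within the pads' length; the fingertips stand 17 mm ahead of it and the grasp point (between the pads) lies 2 mm behind it; z points along the fingers, y is the line along which they close (so a half turn about z gives the same grasp; the last joint's range is limited). The gripper opens to 85 mm and grips with 20 to 120 N. Pads are 22 mm wide; open, the fingers measure 114 mm over their backs; the gripper's body (76 mm by 85 mm) begins 54 mm behind the grasp point. The pads swing forward as they close: fully open they stand 13 mm farther back than shut.
Start: joints at [1.34, 0.353, 1.633, -0, 1.155, -0.002], TCP at [0.142, 0.609, 0.248] pointing down, gripper open.
Joint ranges: [-2.63, 2.63], [-0.92, 2.1], [0.06, 2.66], [-1.3, 4.44], [0, 2.69], [-3.02, 3.02]. Speed limits (rad/s): [2.22, 2.22, 2.79, 3.14, 3.14, 3.14].

INTERFACE

Orientations are given as a rotation vector (axis times angle).
In Python, from station import telemetry, viewer, workorder gives the robot as it stands.
- The arm moves only by the shell command python3 -m inch 'ROWS' [OPENING]. ROWS is JSON, a list that holds one entry, the list of rows, each a list of 6 numbers: the shift along the tool's x, y, z in m, then the turn, a rotation vector about the tool's x, y, z in rad. In form: [[[tx, ty, tz, wx, wy, wz], ...]]. A call has 1 to 12 rows; each row is the pose to reach, as a shift and turn from the pose commanded when the call began, along the tool's axes at that moment; what a row does not reach only later rows make up. A row lasts 1/8 s, in which the tool goes at most 62.5 mm and 10.7 degrees, less where a joint would pass 70% of its speed; a pose out of reach is approached as far as the arm can. A call with a gripper value outside its range is refused whole. OPENING is the gripper command: -1 is fully open, 1 is shut, values between are in proportion, set as the call begins (- or left out, the last holds). The fingers move at their own pace and stop on an object; the grip force is fixed at half the most. Time passes only in rows, so rows that repeat a pose let the fingers close. It gives the time, the measured TCP pose, the force, the opening and the grip force at its end, in the units of the state.
- telemetry.get_obs(): the state, without advancing time (a new reading comes with each control period).
- viewer.snapshot(name): name is "scene" or "top" or "wrist"; returns the picture (400x640x3 uint8, red, green, blue); there is no depth.
- viewer.camera_model(name): a dict with "vfov" (degrees; the focal length in pixels is half the picture's height over the tangent of half this angle, whatever the lens; pixels are square), "cx", "cy" (the principal point, pixels), "k1" (the pictures are not rectified: a ray, as slopes to the right and down, at radius r is drawn at 1 + k1 r^2 times it, then the intrinsics apply), "R" (3x3) and "t" (3): a world point X has camera coordinates R X + t. Camera axes: x right, y down, z forward; pixel columns grow to the right and rows downward; lengths in m; the calibration is good to about 2 mm. A picture is of the moment at which its call begins: read the wrist's pose just before it. camera_model takes no time and is no camera call; for the wrist camera it gives the pose at the moment of the call.
- workorder.close_job(): hands the job in; it is judged then, once.
The state is a dict: "time": time; "joints": joint angles; "joint_velocities": joint speeds; "joint_efforts": joint torques, N m; "ee_pos": TCP position; "eef_rot": TCP orientation; "ft_force": force on the tool from outside, world axes, zero at the start; "torque": the same for the moment, N m; "width": finger opening in m; "finger_force": force on a finger pad.
Only numpy, scipy, OpenCV 4.12 (cv2) and the standard library are available. Lean on these libraries where they do the work, as an engineer would, in place of code of your own. Each camera call takes 0.05 s, during which the arm holds its last target. There are 200 camera calls.

## Working session

There is one attempt and no reset: what is moved stays moved. The work goes in short steps, Python scripts to look and compute and a shell command to move; the robot and the scene stay as the last step left them, time stands still between calls to the robot, and variables do not carry over. Pictures are saved under pics/ and viewed, at most 14 in all, crops included, and the job is handed in when it is done.

```bash
ls; mkdir -p pics; python3 - <<'E'
from station import telemetry, viewer
import cv2
o=telemetry.get_obs(); print(o['time'],o['ee_pos'],o['eef_rot'],o['width'])
for n in ("scene","top"):
    im=viewer.snapshot(n); cv2.imwrite(f"pics/{n}0.png",im[:,:,::-1]); m=viewer.camera_model(n); print(n,m)
E
```

```text
pics
0.0 [0.14167111 0.60829223 0.24759151] [-3.58614588e-01 -3.12092540e+00  2.06366824e-03] 0.08527041839236292
scene {'vfov': 54.48164446521166, 'cx': 316.1469206344505, 'cy': 204.29953392043208, 'k1': -0.09462742308985646, 'R': array([[ 0.63288914, -0.77388346,  0.02357387],
       [-0.32306483, -0.29163087, -0.90032247],
       [ 0.70361954,  0.56218843, -0.43458453]]), 't': array([-0.43285992,  0.1938393 ,  0.62141584])}
top {'vfov': 48.6318107780669, 'cx': 315.04128183080286, 'cy': 203.35690871181538, 'k1': -0.08250915545538746, 'R': array([[ 0.01441883, -0.99989228, -0.00274278],
       [-0.99686705, -0.01416175, -0.07781729],
       [ 0.07777006,  0.00385622, -0.99696386]]), 't': array([-0.10032928,  0.56539002,  1.2246328 ])}
```

View pics/top0.png

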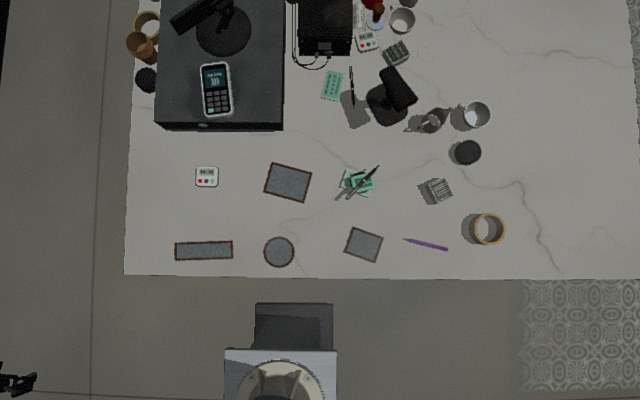

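View pics/scene0.png

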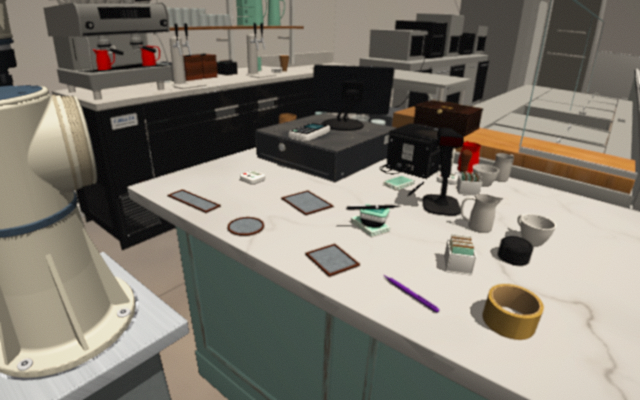

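The top view shows the pile at about (358,183). The trays are card (288,182), round (279,252), pen (204,250) and tin (363,245). The timer is at (206,177) and the caddy at (435,190). I'll enlarge this area.

```bash
cat > h.py <<'E'
import numpy as np, cv2
from scipy.spatial.transform import Rotation as Ro
from station import telemetry, viewer
def K(m):
    f=200/np.tan(np.radians(m['vfov'])/2); return np.array([[f,0,m['cx']],[0,f,m['cy']],[0,0,1]])
def unproj(m,px,z):
    px=np.array(px,float).reshape(-1,1,2)
    s=cv2.undistortPoints(px,K(m),np.array([m['k1'],0,0,0,0.]),None,None).reshape(-1,2)
    # radial model: refine by fixed point with r of undistorted ray
    d=(px.reshape(-1,2)-[m['cx'],m['cy']])/K(m)[0,0]; s=d.copy()
    for _ in range(30): s=d/(1+m['k1']*(s**2).sum(1,keepdims=True))
    R=np.array(m['R']);t=np.array(m['t']); c=-R.T@t
    r=np.c_[s,np.ones(len(s))]@R
    return c+r*((z-c[2])/r[:,2])[:,None]
def crop(n,out,x0,y0,x1,y1,k):
    im=viewer.snapshot(n)[:,:,::-1]
    cv2.imwrite(out,cv2.resize(im[y0:y1,x0:x1],None,fx=k,fy=k,interpolation=cv2.INTER_CUBIC))
E
sed -i '/undistortPoints/d' h.py
python3 - <<'E'
from h import *
crop("top","pics/t1.png",170,150,470,275,2.66)
im=viewer.snapshot("top")
m=viewer.camera_model("top")
# trays: dark reddish/wood+felt: differ from counter
g=cv2.cvtColor(im,cv2.COLOR_RGB2GRAY)
for n,(x,y,w,h) in dict(card=(255,155,65,52),round=(255,230,48,45),tin=(335,220,55,50),pen=(165,233,78,34)).items():
    s=g[y:y+h,x:x+w]; th,b=cv2.threshold(s,0,255,cv2.THRESH_BINARY_INV+cv2.THRESH_OTSU)
    b=cv2.morphologyEx(b,cv2.MORPH_CLOSE,np.ones((5,5)))
    c=max(cv2.findContours(b,0,2)[0],key=cv2.contourArea).reshape(-1,2)+[x,y]
    p=unproj(m,c,0.007)[:,:2]
    r=cv2.minAreaRect((p*1000).astype(np.float32)); print(n,r)
    bx=cv2.boxPoints(r); e=bx[1]-bx[0],bx[2]-bx[1]; l=max(e,key=np.linalg.norm); print('  long dir deg',np.degrees(np.arctan2(l[1],l[0])))
E
```

```text
card ((627.8991088867188, -11.858146667480469), (124.41825866699219, 93.44577026367188), 75.21495056152344)
  long dir deg 75.21495
round ((429.8431091308594, 9.342201232910156), (87.47664642333984, 87.90498352050781), 0.9885318875312805)
  long dir deg -89.011475
tin ((453.0688171386719, -229.8758544921875), (96.6166000366211, 79.10029602050781), 71.07442474365234)
  long dir deg 71.07442
pen ((428.89349365234375, 224.15000915527344), (53.42789840698242, 170.0568389892578), 3.270503044128418)
  long dir deg -86.729485
```

View pics/t1.png

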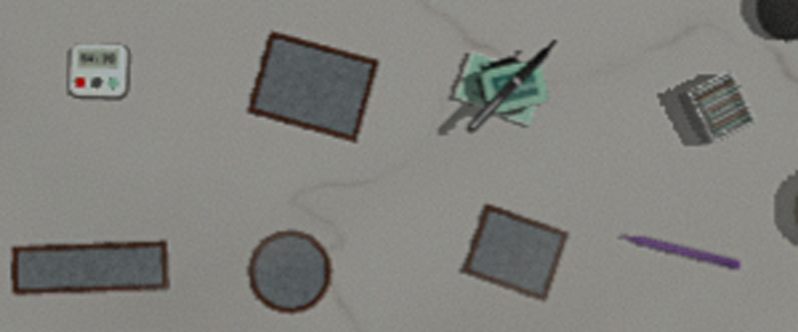

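Tray poses match the stated sizes, so I'll use them. The pen runs from about (347,199) to (378,166) in the top view. Next is a close look with the wrist camera above the pile.

```bash
cat >> h.py <<'E'
def go(pos,yaw):
    """shift and turn in tool axes for TCP at pos, tool down, jaw-closing line (tool y) at world angle yaw (deg, mod 180)"""
    o=telemetry.get_obs(); R=Ro.from_rotvec(o['eef_rot']).as_matrix(); best=None
    for k in (0,180):
        a=np.radians(yaw+k); y=np.array([np.cos(a),np.sin(a),0]); z=np.array([0,0,-1.]); T=np.c_[np.cross(y,z),y,z]
        w=Ro.from_matrix(R.T@T).as_rotvec()
        if best is None or abs(w[2])<abs(best[2]): best=w
    print('shift',np.round(R.T@(np.array(pos)-o['ee_pos']),4),'turn',np.round(best,4),'j1,j6',np.round(o['joints'][[0,5]],2))
E
python3 - <<'E'
from h import *
m=viewer.camera_model("top")
p=unproj(m,[(170+472/2.66,150+130/2.66),(170+553/2.66,150+42/2.66)],0.058);print(p, np.linalg.norm(p[1]-p[0]))
o=telemetry.get_obs();print(Ro.from_rotvec(o['eef_rot']).as_matrix().round(3))
w=viewer.camera_model("wrist");R=w['R'];print(w['vfov'],-R.T@w['t']-o['ee_pos'],R)
d=p[1]-p[0]; yaw=np.degrees(np.arctan2(d[1],d[0])); print(yaw); c=p.mean(0)
go([c[0],c[1],.25],yaw+90)
E
```

```text
[[ 0.5775233  -0.18087401  0.058     ]
 [ 0.67032363 -0.26419219  0.058     ]] 0.12471495426043888
[[-0.974  0.227 -0.   ]
 [ 0.227  0.974 -0.001]
 [ 0.    -0.001 -1.   ]]
66.48875471351727 [-0.07789325  0.01802813  0.12550828] [[ 2.26294290e-01  9.74058952e-01  2.30490783e-04]
 [ 9.25367767e-01 -2.15056175e-01  3.12162356e-01]
 [ 3.04114106e-01 -7.04272700e-02 -9.50028742e-01]]
-41.9181920413481
shift [-0.6581 -0.7    -0.0016] turn [-8.000e-04  2.000e-04  5.028e-01] j1,j6 [ 1.34 -0.  ]
```

```bash
python3 -m inch '[[[-0.658,-0.7,0,0,0,0.503],[-0.658,-0.7,0,0,0,0.503],[-0.658,-0.7,0,0,0,0.503],[-0.658,-0.7,0,0,0,0.503],[-0.658,-0.7,0,0,0,0.503],[-0.658,-0.7,0,0,0,0.503],[-0.658,-0.7,0,0,0,0.503],[-0.658,-0.7,0,0,0,0.503],[-0.658,-0.7,0,0,0,0.503],[-0.658,-0.7,0,0,0,0.503],[-0.658,-0.7,0,0,0,0.503],[-0.658,-0.7,0,0,0,0.503]]]' -1
python3 - <<'E'
from h import *
go([.624,-.2225,.25],48.1)
E
```

```text
time: 1.7
ee_pos: [0.5189, -0.0421, 0.2484]
eef_rot: [1.125, 2.933, 0.001]
ft_force: [0.4, 1.0, 0.8]
width: 0.0854
finger_force: 0.0
shift [-0.1988 -0.0639 -0.0016] turn [ 0.0005  0.0003 -0.0009] j1,j6 [-0.08 -0.92]
```

```bash
python3 -m inch '[[[-0.199,-0.064,0,0,0,0],[-0.199,-0.064,0,0,0,0],[-0.199,-0.064,0,0,0,0],[-0.199,-0.064,0,0,0,0],[-0.199,-0.064,0,0,0,0]]]' -1
python3 - <<'E'
from h import *
o=telemetry.get_obs();print(o['ee_pos'])
m=viewer.camera_model("wrist")
im=viewer.snapshot("wrist"); cv2.imwrite("pics/w1.png",im[:,:,::-1]); np.savez("w1",**{k:np.array(v) for k,v in m.items()})
E
```

```text
time: 2.33
ee_pos: [0.6236, -0.222, 0.2475]
eef_rot: [-1.127, -2.932, 0.0]
ft_force: [-0.3, 0.0, 0.4]
width: 0.0852
finger_force: 0.0
[ 0.62356186 -0.22199553  0.24751477]
```

View pics/w1.png

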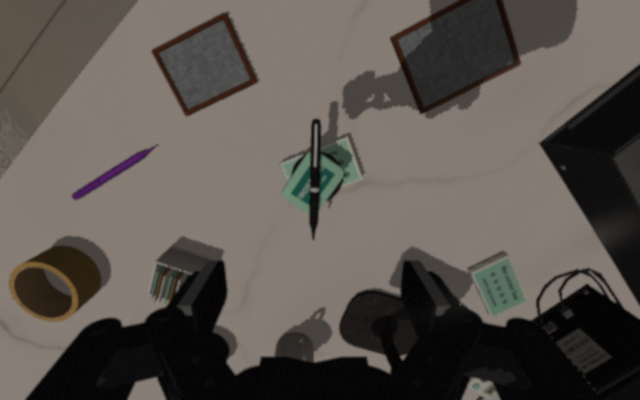

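The pen runs from (316,120) to (314,240). The tin is beneath it, centred near (313,181), and the cards' corners are near (353,136), (363,178) and (282,163).

```bash
python3 - <<'E'
from h import *
m=dict(np.load("w1.npz"))
p=unproj(m,[(316,120),(314,240)],0.058); d=p[1]-p[0]; print(p,np.linalg.norm(d)); c=p.mean(0); yaw=np.degrees(np.arctan2(d[1],d[0])); print(c,yaw)
go([c[0],c[1],.056],yaw+90)
print('cards',unproj(m,[(353,136),(363,178),(282,163)],.0144))
im=cv2.imread("pics/w1.png")[105:250,260:385]; cv2.imwrite("pics/w1c.png",cv2.resize(im,None,fx=4,fy=4,interpolation=cv2.INTER_CUBIC))
E
```

```text
[[ 0.57789057 -0.17712885  0.058     ]
 [ 0.67423848 -0.266493    0.058     ]] 0.13141107997259244
[ 0.62606453 -0.22181093  0.058     ] -42.846393258405605
shift [-0.0032  0.0013  0.1916] turn [-0.0002 -0.0013  0.015 ] j1,j6 [-0.34 -1.18]
cards [[ 0.62174227 -0.15845699  0.0144    ]
 [ 0.66813181 -0.18136218  0.0144    ]
 [ 0.58959232 -0.24128547  0.0144    ]]
```

View pics/w1c.png

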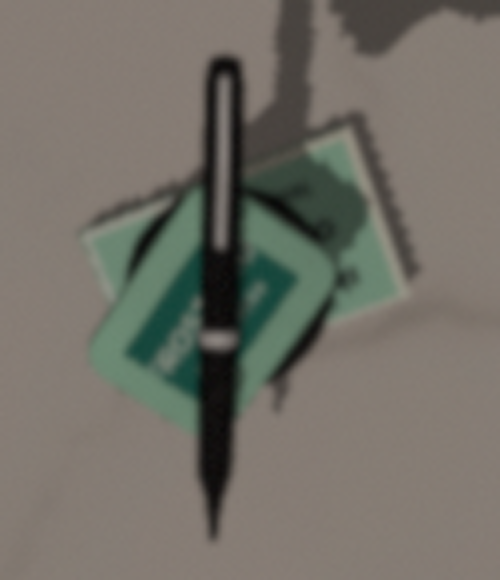

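```bash
python3 -m inch '[[[-0.003,0.001,0.03,0,0,0.015],[-0.003,0.001,0.08,0,0,0.015],[-0.003,0.001,0.12,0,0,0.015],[-0.003,0.001,0.14,0,0,0.015],[-0.003,0.001,0.15,0,0,0.015],[-0.003,0.001,0.157,0,0,0.015],[-0.003,0.001,0.163,0,0,0.015],[-0.003,0.001,0.168,0,0,0.015],[-0.003,0.001,0.172,0,0,0.015],[-0.003,0.001,0.172,0,0,0.015]]]' 0.3
python3 - <<'E'
from h import *
crop("wrist","pics/w2.png",120,100,520,400,2)
E
```

```text
time: 3.62
ee_pos: [0.6261, -0.2219, 0.0761]
eef_rot: [-1.146, -2.925, 0.0]
ft_force: [-0.3, -0.1, -0.1]
width: 0.0299
finger_force: 0.0
```

View pics/w2.png

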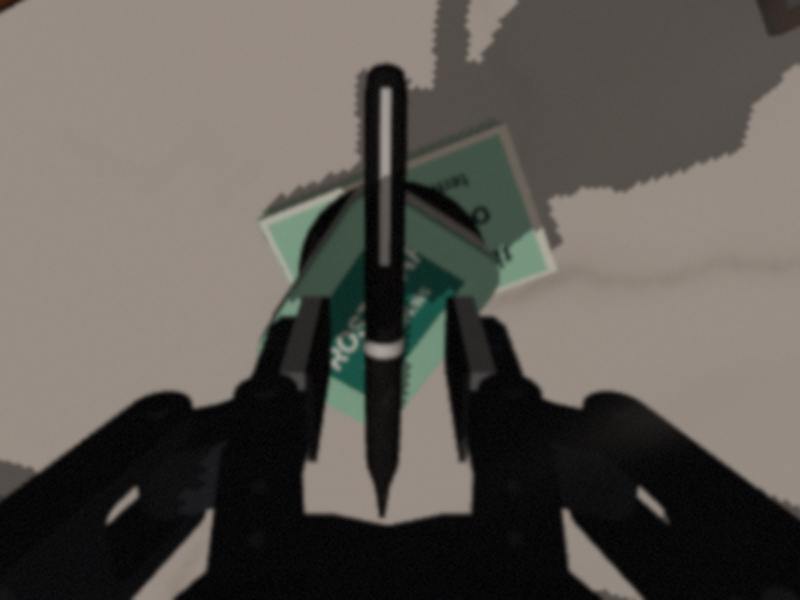

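The pen is centred between the fingers, with the tips just above the lid. I'll go down 2.5 mm, close and lift.

```bash
python3 -m inch '[[[0,0,0.0025,0,0,0],[0,0,0.0025,0,0,0]]]' 0.3
python3 -m inch '[[[0,0,0,0,0,0],[0,0,0,0,0,0],[0,0,0,0,0,0],[0,0,0,0,0,0]]]' 1
python3 -m inch '[[[0,0,-0.01,0,0,0],[0,0,-0.03,0,0,0],[0,0,-0.06,0,0,0],[0,0,-0.06,0,0,0]]]' 1
python3 - <<'E'
from h import *
go([.429,.224,.1],3.3)
crop("wrist","pics/w3.png",120,100,520,400,1)
E
```

```text
time: 3.92
ee_pos: [0.6262, -0.2219, 0.0737]
eef_rot: [-1.146, -2.925, 0.0]
ft_force: [-0.5, -0.3, 0.1]
width: 0.03
finger_force: 0.0
time: 4.42
ee_pos: [0.6265, -0.2219, 0.074]
eef_rot: [1.146, 2.925, 0.0]
ft_force: [-0.1, 0.5, 3.4]
width: 0.008
finger_force: 59.7
time: 4.92
ee_pos: [0.6283, -0.2226, 0.1377]
eef_rot: [1.144, 2.92, 0.0]
ft_force: [0.3, -0.6, -0.8]
width: 0.0077
finger_force: 59.2
shift [0.4498 0.1923 0.0357] turn [0.0042 0.0041 0.7664] j1,j6 [-0.34 -1.17]
```

View pics/w3.png

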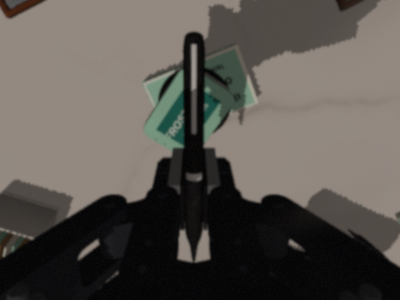

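```bash
python3 -m inch '[[[0.45,0.192,0.0,0,0,0.766],[0.45,0.192,0.0,0,0,0.766],[0.45,0.192,0.0,0,0,0.766],[0.45,0.192,0.0,0,0,0.766],[0.45,0.192,0.0,0,0,0.766],[0.45,0.192,0.0,0,0,0.766],[0.45,0.192,0.0,0,0,0.766],[0.45,0.192,0.0,0,0,0.766],[0.45,0.192,0.0,0,0,0.766],[0.45,0.192,0.0,0,0,0.766]]]' 1
python3 - <<'E'
from h import *
go([.429,.224,.0265],3.3)
m=viewer.camera_model("wrist");np.savez("w4",**{k:np.array(v) for k,v in m.items()})
crop("wrist","pics/w4.png",0,0,640,400,1)
E
```

```text
time: 6.22
ee_pos: [0.4261, 0.2245, 0.1335]
eef_rot: [2.155, 2.286, -0.001]
ft_force: [-0.1, 0.1, -0.3]
width: 0.0076
finger_force: 59.2
shift [-0.0006  0.0029  0.107 ] turn [-0.0006  0.0006  0.0017] j1,j6 [0.48 0.42]
```

View pics/w4.png

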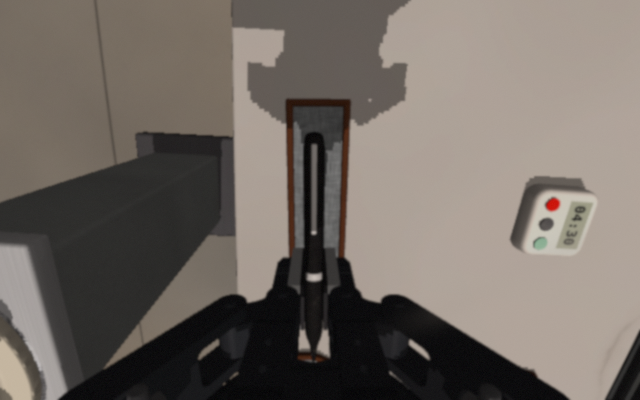

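The pen is held straight over the tray. The tray's far outer corners are at about (286,100) and (351,100), and its near end is at (313,357). I'll check the fit numerically.

```bash
python3 - <<'E'
from h import *
m=dict(np.load("w4.npz"))
p=unproj(m,[(286,100),(351,100),(313,359)],.007);print(p, (p[0]+p[1])/2)
print('pen ends', unproj(m,[(314,134),(313.5,355)],.117))
E
python3 -m inch '[[[0,0.003,0.05,0,0,0],[0,0.003,0.085,0,0,0],[0,0.003,0.095,0,0,0],[0,0.003,0.095,0,0,0]]]' 1
```

```text
[[0.39986805 0.30551678 0.007     ]
 [0.45081769 0.30858416 0.007     ]
 [0.43635265 0.04894158 0.007     ]] [0.42534287 0.30705047 0.007     ]
pen ends [[0.42258698 0.29095807 0.117     ]
 [0.42999955 0.16350092 0.117     ]]
time: 6.78
ee_pos: [0.4297, 0.2241, 0.0387]
eef_rot: [-2.158, -2.283, 0.002]
ft_force: [0.7, -0.4, 0.4]
width: 0.0082
finger_force: 59.2
```

```bash
python3 -m inch '[[[0,0,0.008,0,0,0],[0,0,0.012,0,0,0],[0,0,0.0125,0,0,0]]]' 1
python3 -m inch '[[[0,0,0,0,0,0],[0,0,0,0,0,0],[0,0,0,0,0,0]]]' 0.3
python3 -m inch '[[[0,0,-0.02,0,0,0],[0,0,-0.07,0,0,0],[0,0,-0.12,0,0,0],[0,0,-0.18,0,0,0],[0,0,-0.18,0,0,0]]]' -1
python3 - <<'E'
from h import *
go([.63,-.20,.25],48)
crop("wrist","pics/w5.png",160,50,480,400,1)
E
```

```text
time: 7.15
ee_pos: [0.4296, 0.225, 0.0265]
eef_rot: [2.156, 2.285, 0.001]
ft_force: [0.4, -0.7, 0.3]
width: 0.0076
finger_force: 59.2
time: 7.52
ee_pos: [0.4295, 0.225, 0.0264]
eef_rot: [2.156, 2.285, 0.0]
ft_force: [-0.4, 0.4, 0.0]
width: 0.0296
finger_force: 0.0
time: 8.15
ee_pos: [0.4319, 0.2262, 0.2109]
eef_rot: [2.154, 2.283, 0.013]
ft_force: [-0.2, 0.2, 0.3]
width: 0.0855
finger_force: 0.0
shift [-0.4368  0.1733 -0.0393] turn [ 8.800e-03 -3.000e-04 -7.797e-01] j1,j6 [0.48 0.42]
```

View pics/w5.png

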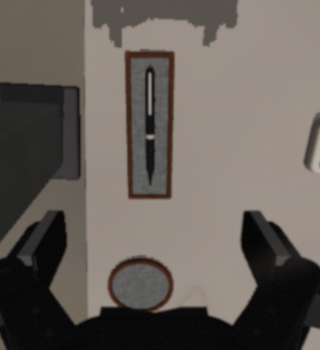

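The pen lies centred in its tray. I'll return to the pile.

```bash
python3 -m inch '[[[-0.437,0.173,0,0,0,-0.78],[-0.437,0.173,0,0,0,-0.78],[-0.437,0.173,0,0,0,-0.78],[-0.437,0.173,0,0,0,-0.78],[-0.437,0.173,0,0,0,-0.78],[-0.437,0.173,0,0,0,-0.78],[-0.437,0.173,0,0,0,-0.78],[-0.437,0.173,0,0,0,-0.78],[-0.437,0.173,0,0,0,-0.78],[-0.437,0.173,0,0,0,-0.78],[-0.437,0.173,0,0,0,-0.78]]]' -1
python3 - <<'E'
from h import *
m=viewer.camera_model("wrist");np.savez("w6",**{k:np.array(v) for k,v in m.items()})
im=viewer.snapshot("wrist")[:,:,::-1]; cv2.imwrite("pics/w6full.png",im)
cv2.imwrite("pics/w6.png",cv2.resize(im[80:280,220:420],None,fx=3,fy=3,interpolation=cv2.INTER_CUBIC))
E
```

```text
time: 9.57
ee_pos: [0.6267, -0.2, 0.2055]
eef_rot: [-1.123, -2.932, -0.0]
ft_force: [-0.6, 0.8, 0.5]
width: 0.0854
finger_force: 0.0
```

View pics/w6.png

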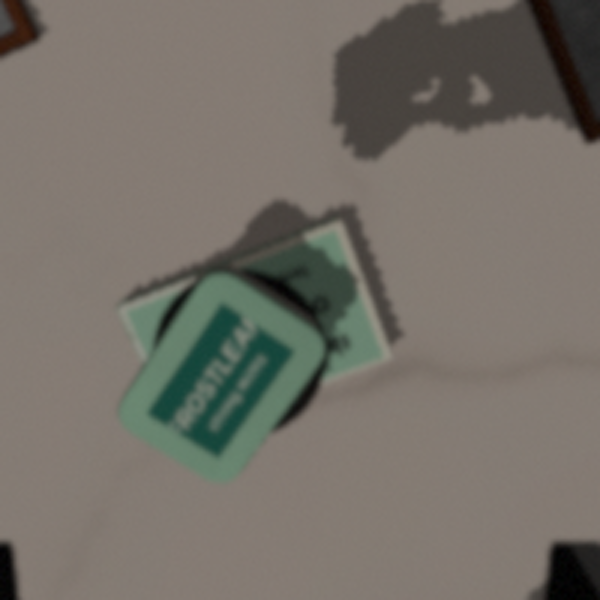

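The tin lid's centre is at crop (223,378), its long side runs (150,410)→(220,307), and the lid's extremes are x 119–328, y 270–485. The reader's black arcs and the cards show beneath it.

```bash
python3 - <<'E'
from h import *
m=dict(np.load("w6.npz"))
f=lambda L,z: unproj(m,np.array(L)/3+[220-1/3,80-1/3],z)
c=f([(223,378)],.0524)[0]
q=f([(150,410),(220,307),(222,457),(293,353)],.0524); d=q[1]-q[0]+q[3]-q[2]; yaw=np.degrees(np.arctan2(d[1],d[0]))
print('tin',c,yaw, 'lid edge-mids',f([(160,340),(283,420),(278,300),(165,450)],.0524))
go([c[0],c[1],.062],yaw+90)
k=f([(122,308),(338,222),(390,355)],.0144);print('cards',k,np.linalg.norm(k[1]-k[0]),np.linalg.norm(k[2]-k[1]),'centre',(k[0]+k[2])/2)
E
```

```text
tin [ 0.62465802 -0.22314382  0.0524    ] 104.47631819579594 lid edge-mids [[ 0.60202364 -0.22934306  0.0524    ]
 [ 0.64828704 -0.21844128  0.0524    ]
 [ 0.61733694 -0.19280706  0.0524    ]
 [ 0.6301911  -0.25448926  0.0524    ]]
shift [-0.0139 -0.0187  0.1439] turn [-0.0006 -0.0009  0.5867] j1,j6 [-0.31 -1.15]
cards [[ 0.58916933 -0.24239547  0.0144    ]
 [ 0.61739792 -0.16509366  0.0144    ]
 [ 0.6664265  -0.182547    0.0144    ]] 0.08229473739775595 0.052042485839162864 centre [ 0.62779791 -0.21247124  0.0144    ]
```

```bash
python3 -m inch '[[[-0.014,-0.019,0,0,0,0.18],[-0.014,-0.019,0.03,0,0,0.36],[-0.014,-0.019,0.08,0,0,0.54],[-0.014,-0.019,0.11,0,0,0.604],[-0.014,-0.019,0.13,0,0,0.604],[-0.014,-0.019,0.14,0,0,0.604],[-0.014,-0.019,0.146,0,0,0.604],[-0.014,-0.019,0.151,0,0,0.604],[-0.014,-0.019,0.151,0,0,0.604]]]' -0.6
python3 -m inch '[[[0,0,0,0,0,0],[0,0,0,0,0,0],[0,0,0,0,0,0],[0,0,0,0,0,0],[0,0,0,0,0,0]]]' 1
```

```text
time: 10.75
ee_pos: [0.6254, -0.2249, 0.0556]
eef_rot: [1.946, 2.465, 0.0]
ft_force: [0.3, -0.6, 0.4]
width: 0.0686
finger_force: 0.0
time: 11.38
ee_pos: [0.6258, -0.2251, 0.0563]
eef_rot: [1.946, 2.465, 0.001]
ft_force: [-1.2, 0.2, 5.4]
width: 0.0447
finger_force: 61.5
```

```bash
python3 -m inch '[[[0,0,-0.01,0,0,0],[0,0,-0.03,0,0,0],[0,0,-0.08,0,0,0],[0,0,-0.08,0,0,0]]]' 1
python3 - <<'E'
from h import *
go([.453,-.230,.0265],161)
crop("wrist","pics/w7.png",120,50,520,350,1)
E
```

```text
time: 11.88
ee_pos: [0.6281, -0.2259, 0.1409]
eef_rot: [1.942, 2.459, 0.004]
ft_force: [0.4, -0.2, -1.1]
width: 0.0449
finger_force: 61.5
shift [ 0.0371 -0.1721  0.1131] turn [0.0082 0.0025 0.5656] j1,j6 [-0.35 -0.58]
```

View pics/w7.png

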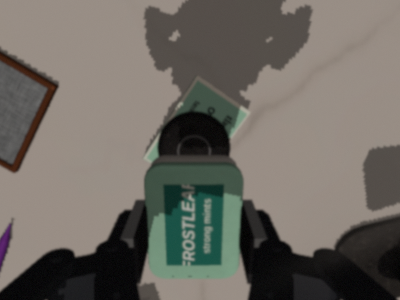

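The tin is held level and centred, and the reader and cards stayed behind. I'll take it to the tin tray.

```bash
python3 -m inch '[[[0.037,-0.172,0.0,0,0,0.566],[0.037,-0.172,0.0,0,0,0.566],[0.037,-0.172,0.0,0,0,0.566],[0.037,-0.172,0.02,0,0,0.566],[0.037,-0.172,0.05,0,0,0.566],[0.037,-0.172,0.07,0,0,0.566],[0.037,-0.172,0.09,0,0,0.566],[0.037,-0.172,0.09,0,0,0.566]]]' 1
python3 - <<'E'
from h import *
go([.453,-.230,.0265],161)
crop("wrist","pics/w8.png",120,50,520,350,1.5)
m=viewer.camera_model("wrist");np.savez("w8",**{k:np.array(v) for k,v in m.items()})
E
```

```text
time: 12.92
ee_pos: [0.4479, -0.228, 0.0439]
eef_rot: [-2.555, -1.822, 0.003]
ft_force: [-0.3, 0.5, -0.4]
width: 0.0444
finger_force: 61.5
shift [-0.0002  0.0056  0.0174] turn [-0.0037 -0.0005 -0.0004] j1,j6 [-0.47 -0.14]
```

View pics/w8.png

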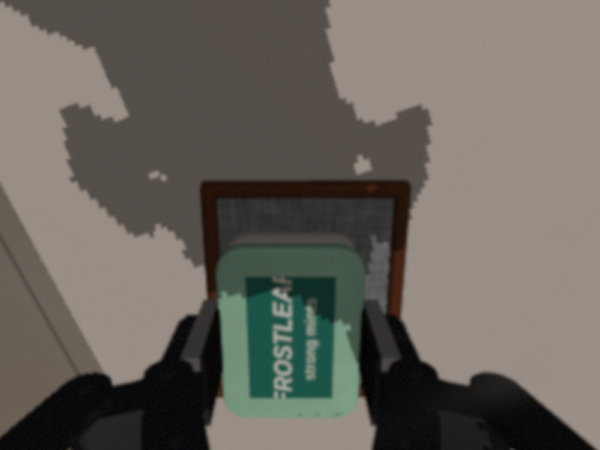

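The tin is aligned and sits about 5 mm left of the tray's middle, which agrees with the computed correction. Lowering.

```bash
python3 -m inch '[[[0,0.0055,0.003,0,0,0],[0,0.0055,0.01,0,0,0],[0,0.0055,0.015,0,0,0],[0,0.0055,0.0178,0,0,0],[0,0.0055,0.0178,0,0,0]]]' 1
python3 -m inch '[[[0,0,0,0,0,0],[0,0,0,0,0,0],[0,0,0,0,0,0]]]' -0.6
python3 -m inch '[[[0,0,-0.02,0,0,0],[0,0,-0.07,0,0,0],[0,0,-0.12,0,0,0],[0,0,-0.18,0,0,0],[0,0,-0.18,0,0,0]]]' -1
python3 - <<'E'
from h import *
go([.61,-.20,.23],161)
crop("wrist","pics/w9.png",160,80,480,330,1)
E
```

```text
time: 13.6
ee_pos: [0.4543, -0.2304, 0.0273]
eef_rot: [-2.558, -1.824, 0.0]
ft_force: [0.3, -0.4, 0.2]
width: 0.0446
finger_force: 61.6
time: 13.98
ee_pos: [0.4546, -0.2306, 0.0276]
eef_rot: [2.558, 1.824, 0.0]
ft_force: [-0.1, 1.1, 0.4]
width: 0.0682
finger_force: 0.0
time: 14.6
ee_pos: [0.457, -0.2318, 0.2123]
eef_rot: [2.552, 1.819, 0.006]
ft_force: [0.5, 0.2, -1.5]
width: 0.0854
finger_force: 0.0
shift [ 0.0799  0.1344 -0.0167] turn [ 0.0087  0.0013 -0.0004] j1,j6 [-0.47 -0.14]
```

View pics/w9.png

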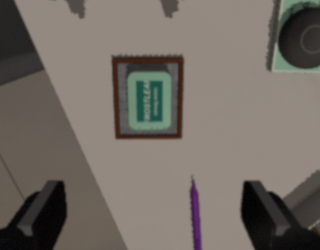

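The tin lies flat and centred. I've one view left, so I'll measure the reader and cards with image code.

```bash
python3 -m inch '[[[0.08,0.134,-0.01,0,0,0],[0.08,0.134,-0.01,0,0,0],[0.08,0.134,-0.01,0,0,0],[0.08,0.134,-0.01,0,0,0],[0.08,0.134,-0.01,0,0,0],[0.08,0.134,-0.01,0,0,0]]]' -1
cat >> h.py <<'E'
def blobs(z,green,ctr=(.626,-.215),rad=.08,save=None):
    m=viewer.camera_model("wrist"); im=viewer.snapshot("wrist")
    if save: cv2.imwrite(save,im[:,:,::-1])
    # rectify to 0.5 mm/px plane at height z, rows +x, cols +y
    n=int(2*rad/.0005); a=(np.arange(n)-n/2)*.0005
    X,Y=np.meshgrid(ctr[0]+a,ctr[1]+a,indexing='ij'); P=np.stack([X,Y,0*X+z],-1)@np.array(m['R']).T+m['t']
    s=P[...,:2]/P[...,2:]; r=(s**2).sum(-1,keepdims=True); f=K(m)[0,0]; u=(s*(1+m['k1']*r)*f+[m['cx'],m['cy']]).astype(np.float32)
    g=cv2.remap(im,u[...,0],u[...,1],cv2.INTER_LINEAR)
    hsv=cv2.cvtColor(g,cv2.COLOR_RGB2HSV)
    b=((hsv[...,1]>50)&(hsv[...,0]>55)&(hsv[...,0]<100)&(hsv[...,2]>40)) if green else (hsv[...,2]<45)
    b=cv2.morphologyEx(b.astype(np.uint8),cv2.MORPH_CLOSE,np.ones((7,7)))
    return g,b,lambda c:np.c_[ctr[0]+a[c[:,1].astype(int)],ctr[1]+a[c[:,0].astype(int)]]
E
python3 - <<'E'
from h import *
print(telemetry.get_obs()['ee_pos'])
for z,gr in ((.0344,0),(.0144,1)):
    g,b,w=blobs(z,gr,save=f"pics/b{gr}.png")
    print(z,np.percentile(g.max(-1),[2,5,10,20,40]))
    for c in sorted(cv2.findContours(b,0,2)[0],key=cv2.contourArea)[-3:]:
        p=w(c.reshape(-1,2))*1000; (x,y),r=cv2.minEnclosingCircle(p.astype(np.float32)); print(gr,cv2.contourArea(c)*.25,'circ',x,y,r,'rect',cv2.minAreaRect(p.astype(np.float32)),p.min(0),p.max(0))
E
```

```text
time: 15.4
ee_pos: [0.606, -0.1988, 0.2169]
eef_rot: [-2.558, -1.822, 0.002]
ft_force: [0.3, 0.5, 0.6]
width: 0.0855
finger_force: 0.0
[ 0.60596228 -0.19878052  0.21685826]
0.0344 [ 16.  19.  45. 130. 133.]
0 2587.0 circ 628.9818725585938 -215.07240295410156 31.123077392578125 rect ((628.036865234375, -216.34292602539062), (56.14704895019531, 59.44276809692383), 8.615649223327637) [ 600.5 -246. ] [ 656. -185.]
0.0144 [ 16.  19.  33. 126. 133.]
1 0.375 circ 635.75 -255.0 0.5591170191764832 rect ((635.75, -255.0), (1.0, 0.5), 90.0) [ 635.5 -255.5] [ 636.  -254.5]
1 55.625 circ 601.8897094726562 -237.30323791503906 8.051647186279297 rect ((598.3226318359375, -239.02536010742188), (8.167071342468262, 16.101242065429688), 25.769329071044922) [ 594.5 -244.5] [ 605.5 -230. ]
1 782.75 circ 635.25 -192.25 26.384279251098633 rect ((635.892333984375, -191.98358154296875), (29.347185134887695, 45.6654167175293), 70.01689147949219) [ 609.5 -207. ] [ 661.  -171.5]
```

```bash
python3 - <<'E'
from h import *
go([.629,-.2155,.034],161)
E
```

```text
shift [-0.0083  0.0269  0.1834] turn [-0.0004  0.0001 -0.0011] j1,j6 [-0.32  0.01]
```

```bash
python3 -m inch '[[[-0.008,0.027,0.03,0,0,0],[-0.008,0.027,0.08,0,0,0],[-0.008,0.027,0.12,0,0,0],[-0.008,0.027,0.15,0,0,0],[-0.008,0.027,0.165,0,0,0],[-0.008,0.027,0.175,0,0,0],[-0.008,0.027,0.181,0,0,0],[-0.008,0.027,0.183,0,0,0],[-0.008,0.027,0.183,0,0,0]]]' -1
python3 -m inch '[[[0,0,0,0,0,0],[0,0,0,0,0,0],[0,0,0,0,0,0],[0,0,0,0,0,0],[0,0,0,0,0,0]]]' 1
python3 -m inch '[[[0,0,-0.01,0,0,0],[0,0,-0.03,0,0,0],[0,0,-0.08,0,0,0],[0,0,-0.1,0,0,0],[0,0,-0.1,0,0,0]]]' 1
python3 - <<'E'
from h import *
go([.430,.0095,.12],161)
E
```

```text
time: 16.62
ee_pos: [0.6306, -0.215, 0.0351]
eef_rot: [2.557, 1.824, 0.001]
ft_force: [1.1, -0.0, -0.5]
width: 0.0851
finger_force: 0.0
time: 17.25
ee_pos: [0.6306, -0.2151, 0.0356]
eef_rot: [2.557, 1.823, 0.001]
ft_force: [-1.0, 1.5, 6.7]
width: 0.0583
finger_force: 62.9
time: 17.88
ee_pos: [0.6313, -0.2153, 0.1368]
eef_rot: [2.555, 1.822, 0.004]
ft_force: [0.7, -1.1, -0.8]
width: 0.0581
finger_force: 64.3
shift [ 0.1469 -0.2637  0.0158] turn [ 0.004  -0.     -0.0004] j1,j6 [-0.33  0.  ]
```

```bash
python3 -m inch '[[[0.147,-0.264,0,0,0,0],[0.147,-0.264,0,0,0,0],[0.147,-0.264,0,0,0,0],[0.147,-0.264,0,0,0,0],[0.147,-0.264,0,0,0,0],[0.147,-0.264,0,0,0,0],[0.147,-0.264,0,0,0,0],[0.147,-0.264,0.03,0,0,0],[0.147,-0.264,0.06,0,0,0],[0.147,-0.264,0.09,0,0,0],[0.147,-0.264,0.09,0,0,0]]]' 1
python3 - <<'E'
from h import *
go([.430,.0095,.026],161)
E
```

```text
time: 19.25
ee_pos: [0.4277, 0.0093, 0.0426]
eef_rot: [-2.557, -1.821, 0.006]
ft_force: [0.5, 1.0, -0.6]
width: 0.0582
finger_force: 64.5
shift [0.001  0.0022 0.0166] turn [-0.0039  0.0015 -0.0017] j1,j6 [0.02 0.35]
```

```bash
python3 -m inch '[[[0.001,0.002,0.008,0,0,0],[0.001,0.002,0.013,0,0,0],[0.001,0.002,0.0165,0,0,0],[0.001,0.002,0.0168,0,0,0],[0.001,0.002,0.0168,0,0,0]]]' 1
python3 -m inch '[[[0,0,0,0,0,0],[0,0,0,0,0,0],[0,0,0,0,0,0]]]' -1
python3 -m inch '[[[0,0,-0.02,0,0,0],[0,0,-0.07,0,0,0],[0,0,-0.12,0,0,0],[0,0,-0.18,0,0,0],[0,0,-0.18,0,0,0]]]' -1
python3 - <<'E'
from h import *
g,b,w=blobs(.024,0,ctr=(.43,.0095),rad=.06)
for c in sorted(cv2.findContours(b,0,2)[0],key=cv2.contourArea)[-2:]:
    p=w(c.reshape(-1,2))*1000; print(cv2.contourArea(c)*.25,cv2.minEnclosingCircle(p.astype(np.float32)),p.min(0),p.max(0))
go([.61,-.20,.22],161)
E
```

```text
time: 19.88
ee_pos: [0.4308, 0.0104, 0.0279]
eef_rot: [2.558, 1.824, 0.0]
ft_force: [0.4, 0.2, -0.9]
width: 0.0581
finger_force: 64.5
time: 20.25
ee_pos: [0.4308, 0.0104, 0.0278]
eef_rot: [2.558, 1.824, 0.0]
ft_force: [0.6, -0.2, -0.5]
width: 0.0852
finger_force: 0.0
time: 20.88
ee_pos: [0.4334, 0.0104, 0.212]
eef_rot: [2.554, 1.821, 0.011]
ft_force: [-0.9, 0.6, -0.6]
width: 0.0854
finger_force: 0.0
2710.25 ((430.1510314941406, 6.868326187133789), 30.601716995239258) [401.5 -23. ] [458.5  37. ]
shift [-0.1409  0.237  -0.0095] turn [ 0.0045 -0.0016 -0.0004] j1,j6 [0.02 0.35]
```

The reader is within 3 mm of the tray's middle. Next, the cards.

```bash
python3 -m inch '[[[-0.141,0.237,0,0,0,0],[-0.141,0.237,0,0,0,0],[-0.141,0.237,0,0,0,0],[-0.141,0.237,0,0,0,0],[-0.141,0.237,0,0,0,0],[-0.141,0.237,0,0,0,0],[-0.141,0.237,0,0,0,0],[-0.141,0.237,0,0,0,0]]]' -1
python3 - <<'E'
from h import *
g,b,w=blobs(.0144,1)
for c in sorted(cv2.findContours(b,0,2)[0],key=cv2.contourArea)[-2:]:
    p=w(c.reshape(-1,2))*1000; r=cv2.minAreaRect(p.astype(np.float32)); bx=cv2.boxPoints(r); l=max(bx[1]-bx[0],bx[2]-bx[1],key=np.linalg.norm); print(cv2.contourArea(c)*.25,r,np.degrees(np.arctan2(l[1],l[0])))
go([.628,-.2135,.03],160)
E
```

```text
time: 21.92
ee_pos: [0.6079, -0.199, 0.2073]
eef_rot: [-2.556, -1.824, 0.001]
ft_force: [-0.6, 0.0, -0.1]
width: 0.0852
finger_force: 0.0
3333.5 ((627.9954833984375, -213.6640625), (75.92100524902344, 46.375396728515625), 69.6559066772461) 69.655876
shift [-0.0072  0.0235  0.1776] turn [-0.0006 -0.      0.018 ] j1,j6 [-0.32  0.01]
```

```bash
python3 -m inch '[[[-0.007,0.0235,0.03,0,0,0.023],[-0.007,0.0235,0.08,0,0,0.023],[-0.007,0.0235,0.13,0,0,0.023],[-0.007,0.0235,0.16,0,0,0.023],[-0.007,0.0235,0.172,0,0,0.023],[-0.007,0.0235,0.18,0,0,0.023],[-0.007,0.0235,0.185,0,0,0.023],[-0.007,0.0235,0.187,0,0,0.023],[-0.007,0.0235,0.187,0,0,0.023]]]' -0.8
python3 -m inch '[[[0,0,0,0,0,0],[0,0,0,0,0,0],[0,0,0,0,0,0],[0,0,0,0,0,0],[0,0,0,0,0,0]]]' 1
python3 -m inch '[[[0,0,-0.01,0,0,0],[0,0,-0.03,0,0,0],[0,0,-0.07,0,0,0],[0,0,-0.07,0,0,0]]]' 1
python3 - <<'E'
from h import *
go([.628,-.0119,.025],165.2)
E
```

```text
time: 23.1
ee_pos: [0.6291, -0.2146, 0.0213]
eef_rot: [2.578, 1.794, 0.001]
ft_force: [0.9, -0.1, -0.6]
width: 0.077
finger_force: 0.0
time: 23.72
ee_pos: [0.6292, -0.2146, 0.0216]
eef_rot: [2.578, 1.794, 0.001]
ft_force: [-0.7, 1.4, 6.2]
width: 0.0519
finger_force: 62.8
time: 24.22
ee_pos: [0.6313, -0.2153, 0.0954]
eef_rot: [2.574, 1.791, 0.006]
ft_force: [0.8, -0.1, 0.1]
width: 0.0517
finger_force: 63.0
shift [ 0.1896 -0.0743  0.0699] turn [ 0.007   0.0002 -0.0967] j1,j6 [-0.33  0.02]
```

```bash
python3 -m inch '[[[0.19,-0.074,0,0,0,-0.097],[0.19,-0.074,0,0,0,-0.097],[0.19,-0.074,0,0,0,-0.097],[0.19,-0.074,0.02,0,0,-0.097],[0.19,-0.074,0.035,0,0,-0.097],[0.19,-0.074,0.05,0,0,-0.097],[0.19,-0.074,0.05,0,0,-0.097]]]' 1
python3 - <<'E'
from h import *
go([.628,-.0119,.0265],165.2)
E
```

```text
time: 25.1
ee_pos: [0.6243, -0.0121, 0.0389]
eef_rot: [-2.489, -1.914, 0.004]
ft_force: [0.2, 0.1, -1.6]
width: 0.0518
finger_force: 62.9
shift [0.0012 0.0036 0.0124] turn [-0.0029  0.0009 -0.0015] j1,j6 [-0.02  0.24]
```

```bash
python3 -m inch '[[[0.001,0.003,0.006,0,0,0],[0.001,0.003,0.01,0,0,0],[0.001,0.003,0.012,0,0,0],[0.001,0.003,0.012,0,0,0],[0.001,0.003,0.012,0,0,0]]]' 1
python3 -m inch '[[[0,0,0,0,0,0],[0,0,0,0,0,0],[0,0,0,0,0,0]]]' -0.5
python3 -m inch '[[[0,0,-0.02,0,0,0],[0,0,-0.07,0,0,0],[0,0,-0.12,0,0,0],[0,0,-0.18,0,0,0],[0.1,0,-0.22,0,0,0],[0.1,0,-0.22,0,0,0],[0.1,0,-0.22,0,0,0]]]' -1
python3 - <<'E'
from h import *
g,b,w=blobs(.0184,1,ctr=(.628,-.012))
for c in sorted(cv2.findContours(b,0,2)[0],key=cv2.contourArea)[-1:]:
    p=w(c.reshape(-1,2))*1000; print(cv2.contourArea(c)*.25,cv2.minAreaRect(p.astype(np.float32)))
crop("top","pics/t9.png",170,150,470,275,2.66)
E
```

```text
time: 25.72
ee_pos: [0.6287, -0.0103, 0.0289]
eef_rot: [2.488, 1.917, 0.0]
ft_force: [0.4, 0.0, -1.3]
width: 0.0518
finger_force: 62.9
time: 26.1
ee_pos: [0.6287, -0.0103, 0.0288]
eef_rot: [2.489, 1.917, 0.0]
ft_force: [-1.0, -0.6, 0.0]
width: 0.0638
finger_force: 0.0
time: 26.98
ee_pos: [0.6554, 0.0891, 0.252]
eef_rot: [2.484, 1.92, 0.007]
ft_force: [-0.1, -0.6, -0.5]
width: 0.0851
finger_force: 0.0
3187.375 ((629.1766967773438, -9.44381332397461), (73.98139190673828, 45.03709411621094), 75.17352294921875)
```

View pics/t9.png

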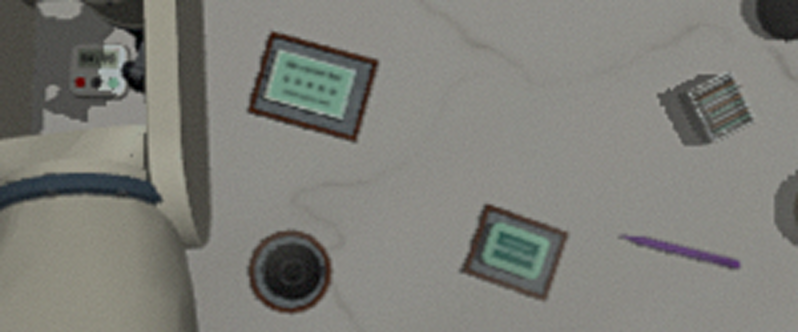

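The last view shows the cards (313,85), reader (290,270) and tin (517,250) each centred in its tray, and the timer and caddy where they stood. The pen tray is hidden behind the arm here, but it was checked earlier. Nothing is in contact, so I'll hand in.

```bash
python3 -m inch '[[[0,0,0,0,0,0],[0,0,0,0,0,0],[0,0,0,0,0,0],[0,0,0,0,0,0]]]' -1
python3 -c "
from station import workorder
print(workorder.close_job())"
```

```text
time: 27.58
ee_pos: [0.6541, 0.086, 0.2485]
eef_rot: [-2.489, -1.917, 0.0]
ft_force: [-0.0, 0.2, -0.7]
width: 0.0854
finger_force: 0.0
the job is handed in; nothing more can be done
None
```

The pen, tin, reader and cards each lie about in the middle of their own trays, the timer and caddy stand where they were, and the job was handed in at about 28 s; no verdict came back, and the arm hid the pen tray in the last picture (the pen was centred when I checked it right after placing it).

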